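# Slide the loaded carrier board home and swing the keeper over it

### The arm

A 6-joint arm with a two-finger parallel gripper is mounted at the origin on the work surface. World frame = base frame: x ahead of the robot, y to its left, z up, the work surface at z = 0. Lengths are in mm, angles in rad, forces in N, time in s.
With the tool pointing down it reaches from about 375 to 975 mm from the base axis. Payload 3.8 kg.
Tool frame: the origin (TCP) lies on the centre line of the jaws, within the pads' length; the fingertips stand r.tcp_to_tips ahead of it and the grasp point (between the pads) lies 6 mm ahead of it (r.tcp_to_tips is the distance from the TCP to the fingertips, in mm); z points along the fingers, y is the line along which they close (so a half turn about z gives the same grasp; the last joint's range is limited). The gripper opens to 85 mm and grips with 20 to 120 N. Pads are 22 mm wide; open, the fingers measure 114 mm over their backs; the gripper's body (76 mm by 85 mm) begins 54 mm behind the grasp point. The pads swing forward as they close: fully open they stand 13 mm farther back than shut.
Start: joints at [1.065, 0.264, 1.604, -0, 1.274, -0.037], TCP at [304.973, 602.171, 256.28] pointing down, gripper open.
Joint ranges: [-2.63, 2.63], [-0.94, 2.18], [0.31, 2.57], [-1.31, 4.45], [0, 2.66], [-2.55, 2.55]. Speed limits (rad/s): [2.57, 2.57, 3.14, 3.14, 3.14, 3.14].

### API

Orientations are given as a unit quaternion [w, x, y, z].
In Python, from bench import r, eoat, optics gives the robot as it stands. Calls block until the motion is done:
- r.move_to(position, orientation): joint-space move of the TCP to a pose.
- r.movel(position, max_speed=150, rotation=None, threshold=None): straight line of the TCP; rotation=None keeps the orientation; max_speed is the mean speed in mm/s. With threshold (N) it stops when the force on the tool has changed by that much, and returns True; else False.
- r.set_joints(angles): joint-space move.
- eoat.release() and eoat.clamp(effort=None): open the fingers fully, or close them until they stop; effort is the grip in N (None keeps the last).
- r.wait(seconds).
- r.inverse_kinematics(position, orientation): joint angles nearest the present ones, or None.
- optics.get_image(name): name is "side" or "top" or "wrist"; returns a dict with "frame" (384x512x3 uint8, red, green, blue), "range_z" (384x512 float32, mm along the optical axis (not along the pixel's ray), 0 where there is no reading), "fx", "fy", "cx", "cy" (pixels), "extrinsics" (4x4, takes a point from camera to world coordinates); the wrist camera has in their place "tool_from_camera" (4x4, takes a point from camera to tool coordinates, whose origin is the TCP and whose axes are the flange's). Camera axes: x right, y up, looking along -z (the intrinsics and any distortion apply to the point x, -y, -z); pixel columns grow to the right and rows downward; lengths in mm; the calibration is good to about 2 mm. A picture is of the moment at which its call begins: read the wrist's pose just before it.
A pose or a line that the arm cannot do raises r.MotionError and nothing moves.
- r.sign_off(): hands the job in; it is judged then, once.
Readings, each from a call of its own:
- r.get_clock(): time.
- r.get_joints(): joint angles.
- r.get_qvel(): joint speeds.
- r.get_joint_torque(): joint torques, N m.
- r.get_position(): TCP position.
- r.get_ee_rot(): TCP orientation.
- r.get_ft_force(): force on the tool from outside, world axes, zero at the start.
- r.get_torque(): the same for the moment, N m.
- r.get_opening(): finger opening in mm.
- r.get_finger_force(): force on a finger pad.
Only numpy, scipy, OpenCV 4.12 (cv2) and the standard library are available. Lean on these libraries where they do the work, as an engineer would, in place of code of your own. Each camera call takes 0.05 s, during which the arm holds its last target. There are 200 camera calls.

### The job

Gently push the loaded carrier board along its rails with your fingertips until you feel it drop into the locating notches and it sits fully down, then push the keeper arm round across the top of the board until it reaches its stop. Do not pick up or lift the board, do not disturb the other things on the bench, and finish with the hand clear.

Things in the scene. Friction and masses are not known exactly. Their poses are not given: they have to be found in the camera images.
- fixture: Fixed bench fixture: grey base plate 225 x 440 x 10 mm, two aluminium rails along its y axis (y -200 to +200 mm, tops 30 mm above table), a dark guide wall outside each (inner faces 154, outer 174 mm apart, tops 48 mm above table), ends open. Notches 26 mm long, 8 mm deep in the rail tops towards -y; the board must travel to -y. Origin: on the table, under the middle of the rails; z up.
- carrier: Loose plywood board 150 (x) x 160 (y) x 8 mm, about 0.45 kg, on four feet 12 mm high, carrying fixed white units (124 x 124 mm field, tops 32 mm above the soles). Rides between the guide walls, 2 mm play each side, axes as the fixture's. Origin: its centre at sole level: 30 mm above table while riding, 22 mm in the notches. Each foot fits only its own notch, so all four drop at once.
- lip (a point): Middle of the outer face of the upright plywood lip on the board's trailing (+y) edge, 12 mm above the board's upper face; the lip is 150 mm wide, 8 mm thick and rises 25 mm above the board's upper face. Pushing this face towards -y of the fixture slides the board; sliding takes about 2 to 7 N, and the notches then stop it: keep every push under 45 N.
- seat (a point): Point fixed on the fixture, where the carrier's origin lies when the board is seated in the notches (play about 3 mm along the rails). Its axes are those of the fixture.
- keeper_pivot (a point): Axis of the keeper arm, on a steel post (22 mm thick, top 58 mm above the table) on the -x side of the rails, 69 mm above the table, half-way up the arm.
- keeper (a joint): Keeper arm, a steel bar 10 mm thick, 58 to 80 mm above table, reaching 117 mm from its upright pivot. At 0 rad it points to -y of the fixture; it turns anticlockwise from above to a stop at 1.57, pointing to +x across the board, 4 mm above a seated board's units (a riding board blocks it). Starts at 0 to 0.3, stays where left; about 0.06 N m turns it.
- bottle: Bystander: water bottle, 64 mm thick, 190 mm tall; origin at the centre of its underside.
- tub: Bystander: low white tub of discs, 110 x 150 x 50 mm; origin at the centre of its underside.
- carton: Bystander: small closed carton, 100 x 130 x 70 mm; origin at the centre of its underside.
- stack: Bystander: stack of white units, 45 x 45 x 60 mm; origin at the centre of its underside.
Not all that is in view belongs to the job. Leave any green look-alike of the carrier alone.

How it is judged:
By the outcome, as a careful person would: the job done as asked, in the order asked, and still so for the second after the job is handed in, with the robot touching nothing.
It also fails if it takes over 54 s, if anything falls off the work surface, if the arm or the gripper's body presses on something with over 40 N, if the wrist force passes 120 N, or if a joint passes its speed limit or range.

## Working session

There is one attempt and no reset: what is moved stays moved. The work goes in short steps, each a Python script; the robot and the scene stay as the last script left them, time stands still between calls to the robot, and variables do not carry over. Pictures are saved under pics/ and viewed, at most 10 in all, crops included, and the job is handed in when it is done.

```bash
mkdir -p pics; ls; cat > h.py <<'E'
import numpy as np, cv2
from bench import r, eoat, optics
def cloud(im):
    z=im["range_z"]; v,u=np.mgrid[0:z.shape[0],0:z.shape[1]]
    P=np.stack([(u-im["cx"])/im["fx"]*z,-(v-im["cy"])/im["fy"]*z,-z,np.ones_like(z)],-1)
    W=(P@np.array(im["extrinsics"]).T)[...,:3]; W[z==0]=np.nan
    return W
E
python3 - <<'E'
from h import *
print(r.get_clock(),r.tcp_to_tips,r.get_ee_rot(),r.get_ft_force())
fs=[]
for n in("top","side"):
    im=optics.get_image(n); np.savez(n+".npz",**{k:v for k,v in im.items() if v is not None}); print(n,list(im),np.round(im["extrinsics"],3).tolist(),im["fx"],im["cx"],im["cy"],{k:im[k] for k in im if 'dist' in k})
    cv2.imwrite(f"pics/{n}.png",cv2.resize(im["frame"][...,::-1],(768,576)))
E
```

```text
pics
0.0 25.0 [-3.00360684e-04  2.32247777e-01  9.72656004e-01 -1.08529398e-03] [-0.48324918  0.1977801  -0.03376376]
top ['frame', 'range_z', 'fx', 'fy', 'cx', 'cy', 'extrinsics'] [[-0.029, 0.986, -0.164, 262.642], [-0.999, -0.032, -0.015, -19.482], [-0.02, 0.164, 0.986, 1517.563], [0.0, 0.0, 0.0, 1.0]] 483.7377091454241 255.5084939426909 194.2591667230043 {}
side ['frame', 'range_z', 'fx', 'fy', 'cx', 'cy', 'extrinsics'] [[0.699, 0.508, -0.503, -70.376], [-0.715, 0.507, -0.48, -543.96], [0.011, 0.696, 0.718, 871.529], [0.0, 0.0, 0.0, 1.0]] 348.9193226378383 254.93413265841784 183.66119078984258 {}
```

View pics/top.png

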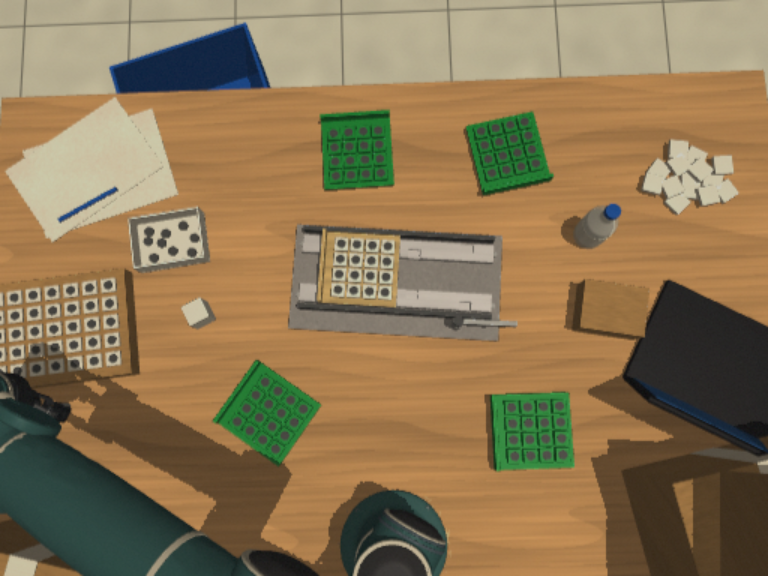

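View pics/side.png

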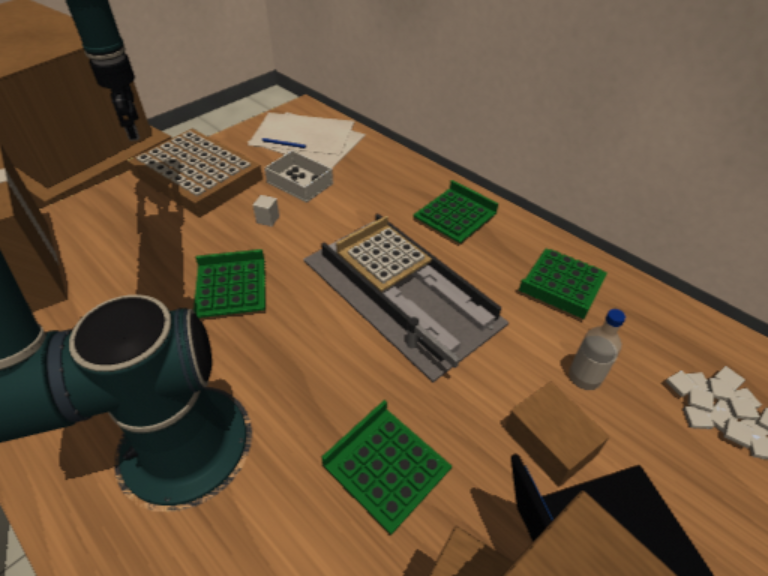

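The top picture (768x576) shows the fixture at about (395,283). The plywood carrier is at (360,268) with its lip at (323,267), and the keeper pivot is at (455,322) with the arm pointing right, which is -y.

Things that could be mistaken for the carrier:
- Green look-alikes at (357,150), (508,152), (268,412) and (533,430).
- The large wooden tray at (60,325).

I choose the plywood board on the rails.

```bash
cat > m.py <<'E'
from h import *
im=dict(np.load("top.npz")); W=cloud(im); f=im["frame"].astype(int)
hsv=cv2.cvtColor(im["frame"],cv2.COLOR_RGB2HSV)
box=np.zeros(W.shape[:2],bool); box[145:235,185:350]=1
def rect(m,n):
    m=m&box; P=W[m]; (c,s,a)=cv2.minAreaRect(P[:,:2].astype(np.float32)); print(n,m.sum(),np.round(c,1),np.round(s,1),round(a,2),"z",np.round(np.percentile(P[:,2],[5,50,95]),1)); return P
z=W[...,2]
h=hsv[...,0];s=hsv[...,1];v=hsv[...,2]
g=(s<60)
rect((z>4)&(z<16)&g,"base")
wall=rect((z>40)&(z<56)&g&(v<90),"walls")
u=rect((z>56)&(z<68)&g&(v>150),"units")
l=rect((z>66)&(z<85)&(s>60),"lip")
k=rect((z>68)&(z<90)&g,"keeper")
bo=rect((z>40)&(s>70),"board")
# wall lines
for sg in (1,-1):
    p=wall[(wall[:,0]-wall[:,0].mean())*sg>40]
    print("wall",np.polyfit(p[:,1],p[:,0],1),p[:,1].min(),p[:,1].max(),np.median(p[:,2]))
print(np.round(k,1)[:60:2].tolist())
c=im["frame"][140:240,180:350,::-1]; cv2.imwrite("pics/crop.png",cv2.resize(c,None,fx=4.7,fy=4.7,interpolation=cv2.INTER_CUBIC))
E
python3 m.py
```

```text
base 3544 [533.9 -21.9] [438.3 221. ] 84.67 z [ 5.9 10.5 15.1]
walls 824 [539.2 -22. ] [399.5 196. ] 84.42 z [42.2 48.1 53.4]
units 658 [556.2  44.8] [122.  123.2] 84.76 z [57.9 62.4 66.8]
lip 163 [530.2 -67.2] [413.5 149.5] 80.28 z [67.2 74.5 81.4]
keeper 230 [508.9 -78.3] [393.5 112.4] 71.49 z [68.4 79.5 86.5]
board 1335 [539.3 -52.3] [432.8 191.7] 84.68 z [45.6 52.  75.2]
wall [9.49989516e-02 6.33280624e+02] -228.65433838580492 167.9798982031263 47.986103618374614
wall [9.37405565e-02 4.68654309e+02] -213.5973794548043 181.38544117288075 48.18950015374503
[[607.5, 94.0, 68.9], [604.6, 97.2, 68.3], [604.0, 87.9, 69.5], [601.0, 88.0, 68.6], [597.2, 75.7, 69.9], [596.1, 35.8, 68.8], [595.1, 2.1, 68.1], [579.1, 97.5, 69.8], [575.8, 88.4, 69.1], [569.8, 2.8, 69.1], [566.7, 21.1, 72.0], [566.4, 79.5, 68.0], [563.7, 94.9, 68.4], [561.1, 21.4, 69.0], [553.9, 6.3, 71.4], [553.4, 70.5, 68.9], [544.5, 86.0, 69.5], [541.3, -8.6, 69.6], [538.6, -2.4, 68.9], [535.6, 0.7, 68.6], [534.8, 83.0, 70.8], [532.0, -14.4, 68.8], [530.0, 19.2, 68.9], [526.0, -11.2, 68.4], [518.9, 56.1, 68.1], [517.3, 101.9, 68.1], [513.6, -4.7, 69.4], [511.0, 101.9, 68.8], [508.5, 28.9, 69.6], [504.5, 7.7, 71.3]]
```

View pics/crop.png

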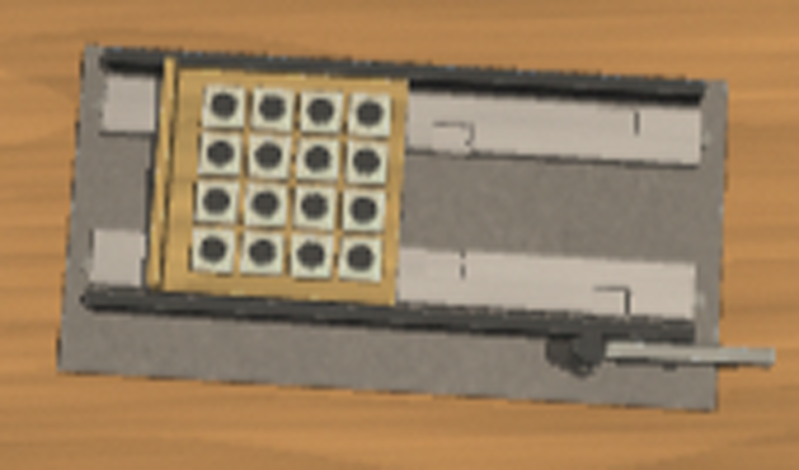

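The crop confirms the plywood board. Its lip is on the left at (163,170), and the keeper post is at (575,352) with the bar running to (775,357). Heights match: units 62, walls 48, lip about 75. The fixture yaw is about -0.093 rad. I'll now pin down the lip and keeper and check reach.

```bash
cat >> h.py <<'E'
from scipy.spatial.transform import Rotation as R
YAW=-0.0935; O=np.array([548.8,-22.5])
ux=np.array([np.cos(YAW),np.sin(YAW)]); uy=np.array([-ux[1],ux[0]])
def fx(P): d=np.asarray(P)[...,:2]-O; return np.stack([d@ux,d@uy],-1)
def wd(x,y): return O+x*ux+y*uy
def quat(a=0):  # tool down, tool y at fixture x turned by a
    q=R.from_matrix(np.column_stack([np.r_[uy,0],np.r_[ux,0],[0,0,-1.]]))
    return (R.from_rotvec([0,0,a])*q).as_quat()[[3,0,1,2]]
E
cat > m2.py <<'E'
from h import *
im=dict(np.load("top.npz")); W=cloud(im); hsv=cv2.cvtColor(im["frame"],cv2.COLOR_RGB2HSV)
F=fx(W); z=W[...,2]; X,Y=F[...,0],F[...,1]; s=hsv[...,1]; v=hsv[...,2]
p=lambda n,m:print(n,m.sum(),"x",np.round(np.percentile(X[m],[2,50,98]),1),"y",np.round(np.percentile(Y[m],[2,50,98]),1),"z",np.round(np.percentile(z[m],[5,50,95]),1))
p("lip",(abs(X)<85)&(Y>100)&(Y<190)&(z>64)&(z<90))
p("units",(abs(X)<85)&(abs(Y)<190)&(z>56)&(z<68)&(s<60)&(v>150))
p("wallsx",(z>40)&(z<56)&(v<90)&(abs(X)<90)&(abs(Y)<215))
k=(X<-88)&(X>-140)&(Y<0)&(Y>-300)&(z>66)&(z<92)
p("keeper",k); q=k&(v>110); p("bar",q); p("post",(X<-88)&(X>-140)&(Y<0)&(Y>-300)&(z>45)&(v<=110))
print("bar fit",np.polyfit(Y[q],X[q],1))
for i in range(0,1):
    qq=quat(); print(r.get_ee_rot(),qq)
    for P,a in [((0,160,200),0),((0,-60,80),0),((-125,-190,90),0),((-30,-160,90),1.57)]:
        print(P,np.round(r.inverse_kinematics([*wd(P[0],P[1]),P[2]],quat(a)),2))
E
python3 m2.py
```

```text
lip 240 x [-69.8   0.5  70.7] y [102.8 147.8 155.3] z [64.5 71.5 80.8]
units 658 x [-59.   -3.4  59.9] y [  7.7  71.5 127.1] z [57.9 62.4 66.8]
wallsx 832 x [-86.3 -76.7  87. ] y [-192.9  -12.6  190.6] z [42.2 48.1 53.4]
keeper 184 x [-107.2  -98.9  -92.3] y [-244.7 -178.3 -122.3] z [71.2 81.3 87. ]
bar 115 x [-102.5  -97.9  -92.8] y [-245.8 -195.5 -143.2] z [75.6 81.  85.2]
post 84 x [-109.  -102.6  -91.5] y [-227.7 -135.7 -120.5] z [57.9 79.6 89.3]
bar fit [-1.25742768e-02 -1.00244316e+02]
[-2.91583391e-04  2.32266375e-01  9.72651657e-01 -9.99745105e-04] [0.         0.73937941 0.67328901 0.        ]
(0, 160, 200) [ 0.2   0.13  1.87 -0.    1.14  0.29]
(0, -60, 80) [-0.2   0.2   2.03 -0.    0.91 -0.1 ]
(-125, -190, 90) [-0.51  0.02  2.22 -0.    0.9  -0.42]
(-30, -160, 90) [-0.39  0.17  2.06 -0.    0.92 -1.86]
```

```bash
cat > push.py <<'E'
from h import *
eoat.clamp(20); print("tips",r.tcp_to_tips,r.get_opening())
q=quat()
r.move_to([*wd(0,195),230],q); r.movel([*wd(0,195),81],200)
print("hit",r.movel([*wd(0,140),81],40,threshold=3),fx(r.get_position()),r.get_ft_force(),r.get_clock())
for y,sp in((40,45),(-50,25)):
    h=r.movel([*wd(0,y),81],sp,threshold=14); p=r.get_position(); print(h,fx(p),p[2],np.round(r.get_ft_force(),1),r.get_clock())
    if h: break
im=optics.get_image("top"); np.savez("top2.npz",**im)
W=cloud(im);F=fx(W);z=W[...,2];hsv=cv2.cvtColor(im["frame"],cv2.COLOR_RGB2HSV)
m=(abs(F[...,0])<70)&(abs(F[...,1])<190)&(z>40)&(z<72)&(hsv[...,1]<60)&(hsv[...,2]>150)
print("units",m.sum(),np.percentile(F[m],[2,50,98],axis=0),np.median(z[m]))
cv2.imwrite("pics/t2.png",cv2.resize(im["frame"][120:250,160:370,::-1],None,fx=3.8,fy=3.8))
E
python3 push.py
```

```text
tips 25.0 0.012791461783892377
hit False [-8.59048729e-03  1.39890324e+02] [-0.09470559  1.16946828  0.08453631] 5.1167
False [1.83997853e-02 4.00576060e+01] 81.03300252143862 [-0.1  0.7  0.4] 7.4917
True [-0.32329427 -3.06894268] 80.71421438093547 [0.8 0.7 0.9] 9.3833
units 525 [[ -58.58751629 -161.97211003]
 [   4.18523575 -123.23525208]
 [  60.58859756  -43.35978871]] 54.2611284568618
```

View pics/t2.png

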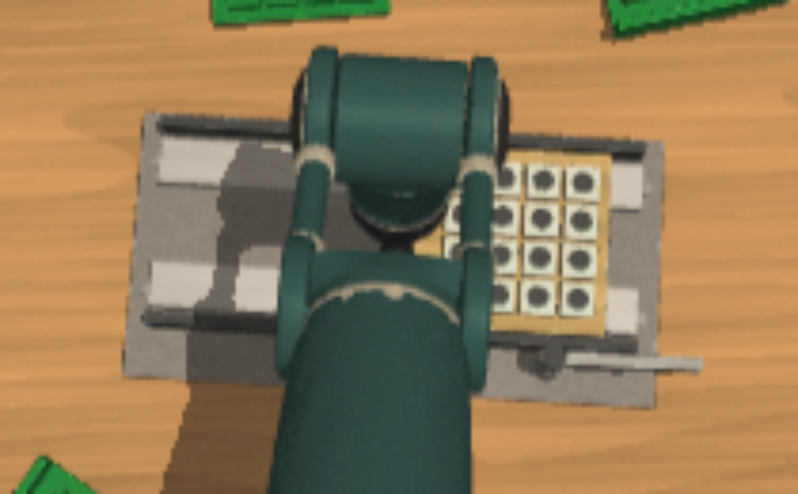

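The board is seated: the unit tops measure 54 mm, and the board's front edge is at (607,240) beside the keeper. I'll back off and re-check with a clear view.

```bash
cat > back.py <<'E'
from h import *
r.movel([*wd(0,25),81],60); r.movel([*wd(0,25),200],200); r.move_to([*wd(0,190),230],quat())
im=optics.get_image("top"); np.savez("top3.npz",**im)
W=cloud(im);F=fx(W);z=W[...,2];hsv=cv2.cvtColor(im["frame"],cv2.COLOR_RGB2HSV);X,Y=F[...,0],F[...,1]
m=(abs(X)<70)&(abs(Y)<190)&(z>45)&(z<72)&(hsv[...,1]<60)&(hsv[...,2]>150)
print("units",m.sum(),np.percentile(F[m],[2,50,98],axis=0)); mx=X>0; my=Y<-100
for a in(mx,~mx):
  for b in(my,~my): print((m&a&b).sum(),np.mean(z[m&a&b]))
q=(X<-88)&(X>-140)&(Y<0)&(Y>-300)&(z>66)&(z<92)&(hsv[...,2]>110)
print("bar",np.polyfit(Y[q],X[q],1),np.percentile(Y[q],[2,98]),r.get_clock())
E
python3 back.py
```

```text
units 736 [[ -58.85957647 -161.32704519]
 [  -1.59183229 -105.39253039]
 [  59.94716815  -41.90478717]]
190 54.7389684599656
177 54.112641700812446
185 54.30187729213819
184 54.63533421721256
bar [-1.19177997e-02 -1.00057254e+02] [-246.30268588 -143.51295256] 11.5417
```

The board is down, flat at 54 mm on all four quadrants, with its centre at y≈-102. The keeper pivot is at fixture (-99,-131), angle about 0.01. I'll sweep it now.

```bash
cat > keep.py <<'E'
from h import *
pv=np.array([-99,-131.])
def pose(t,d,z=93):
    e=np.array([np.sin(t),-np.cos(t)]); n=np.array([np.cos(t),np.sin(t)])  # arm dir, push dir
    p=pv+85*e-d*n; return [*wd(*p),z],quat(t)
P,q=pose(0,55,230); r.move_to(P,q); r.movel(pose(0,55)[0],200)
D=19.5; h=False
r.movel(pose(0,35)[0],80)
print("c",r.movel(pose(0,22)[0],40,threshold=5))
for t in np.arange(0.1,1.95,0.1):
    P,q=pose(t,D); h=r.movel(P,40 if t<1.35 else 18,rotation=q,threshold=6)
    if h: break
print(h,t,fx(r.get_position()),r.get_position()[2],np.round(r.get_ft_force(),1),r.get_clock())
E
python3 keep.py
```

```text
c False
True 1.6 [ -13.65817498 -149.37988225] 92.81559897615683 [-0.  -2.4  1.3] 21.4417
```

```bash
cat > fin.py <<'E'
from h import *
p=fx(r.get_position()); r.movel([*wd(p[0],p[1]-30),93],60); r.movel([*wd(p[0],p[1]-30),230],200)
r.move_to([*wd(0,190),250],quat())
im=optics.get_image("top"); np.savez("top4.npz",**im)
W=cloud(im);F=fx(W);z=W[...,2];hsv=cv2.cvtColor(im["frame"],cv2.COLOR_RGB2HSV);X,Y=F[...,0],F[...,1]
q=(X<40)&(X>-80)&(Y<-90)&(Y>-170)&(z>70)&(z<92)
print("bar slope",np.polyfit(X[q],Y[q],1),np.percentile(X[q],[2,98]),q.sum())
for a in((X>22)&(X<60),(X>-60)&(X<10)):
  for b in((Y<-142)&(Y>-160),(Y>-110)&(Y<-45)):
    m=a&b&(z>45)&(z<66)&(hsv[...,1]<60)&(hsv[...,2]>150); print(m.sum(),np.mean(z[m]))
print(r.get_clock(),r.get_ft_force())
cv2.imwrite("pics/t4.png",cv2.resize(im["frame"][...,::-1],(768,576)))
E
python3 fin.py
```

```text
bar slope [ 1.78286366e-04 -1.30469954e+02] [-78.21360072  14.8956637 ] 119
30 54.74131019759639
119 54.15940948056099
61 54.53253843036778
225 54.29361356521439
24.925 [0.13230933 0.37943456 0.70304117]
```

View pics/t4.png

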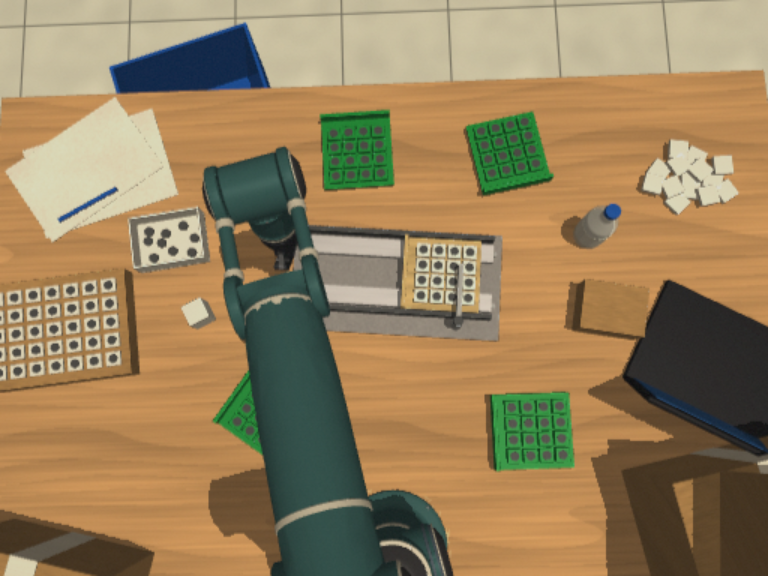

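The picture shows the bar straight across the seated board at (458,292), with slope about 0, which puts it at its stop. The bystanders have not moved, and the hand is clear at (285,255).

```bash
python3 -c "
from bench import r
print(r.sign_off())"
```

```text
the job is handed in; nothing more can be done
None
```

The carrier board is seated flat in its notches, the keeper is at its stop across the top of it, the hand is clear, nothing else on the bench has visibly moved, and the job was handed in at about 25 s.

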